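Lay the film holder on the light box, shut the flap, swing the magnifier over it

ROBOT

A 6-joint arm with a two-finger parallel gripper is mounted at the origin on the work surface. World frame = base frame: x ahead of the robot, y to its left, z up, the work surface at z = 0. Lengths are in m, angles in rad, forces in N, time in s.
With the tool pointing down it reaches from about 0.35 to 0.875 m from the base axis. Payload 4.2 kg.
Tool frame: the origin (TCP) lies between the finger pads; the fingertips stand 22 mm ahead of it and the grasp point (between the pads) lies 3 mm ahead of it; z points along the fingers, y is the line along which they close (so a half turn about z gives the same grasp; the last joint's range is limited). The gripper opens to 87 mm and grips with 3 to 60 N. Pads are 19 mm wide; open, the fingers measure 117 mm over their backs; the gripper's body (75 mm by 190 mm) begins 51 mm behind the grasp point.
Start: joints at [-1.078, 0.385, 0.008, 0, -1.194, -0.259], TCP at [0.145, -0.608, 0.245] pointing down, gripper open.
Joint ranges: [-3.14, 3.14], [-1.21, 2.06], [-1.07, 1.41], [-3.16, 2.05], [-2.99, -0.16], [-3.1, 3.1]. Speed limits (rad/s): [2.79, 2.79, 3.14, 3.14, 3.14, 3.14].

INTERFACE

Orientations are given as a rotation vector (axis times angle).
In Python, from bench import r, eyes gives the robot as it stands.
- The arm moves only by the shell command python3 -m jog 'ROWS'. ROWS is JSON, a list of rows, each a list of 5 numbers: the finger opening in m, from 0 to 0.087, then the shift along the world's x, y, z in m, then the turn about the world's z in rad. In form: [[grip, x, y, z, yaw], ...]. A call has 1 to 8 rows; each row shifts and turns the commanded pose from where the row before left it; what a row does not reach is not made up. A row lasts 1/12 s, in which the tool goes at most 41.7 mm and 7.16 degrees, less where a joint would pass 70% of its speed; a pose out of reach is approached as far as the arm can. A call with a gripper value outside its range is refused whole. The fingers move at their own pace and stop on an object; the grip force is fixed at half the most. Time passes only in rows, so rows that do not move let the fingers close. It gives the time, the measured TCP pose, the force, the opening and the grip force at its end, in the units of the state.
- r.state(): the state, without advancing time (a new reading comes with each control period).
- eyes.read_camera(name): name is "scene" or "top" or "wrist"; returns (picture, depth): 384x512x3 uint8, blue, green, red; 384x512 float32, m along the optical axis (not along the pixel's ray), 0 where there is no reading.
- eyes.calibration(name): a dict with "vfov" (degrees; the focal length in pixels is half the picture's height over the tangent of half this angle, whatever the lens; pixels are square), "cx", "cy" (the principal point, pixels), "camera_from_world" (4x4, takes a point from world to camera coordinates). Camera axes: x right, y down, z forward; pixel columns grow to the right and rows downward; lengths in m; the calibration is good to about 2 mm. A picture is of the moment at which its call begins: read the wrist's pose just before it. calibration takes no time and is no camera call; for the wrist camera it gives the pose at the moment of the call.
- r.sign_off(): hands the job in; it is judged then, once.
The state is a dict: "time": time; "q": joint angles; "qvel": joint speeds; "joint_efforts": joint torques, N m; "eef_pos": TCP position; "tool_rot": TCP orientation; "contact_force": force on the tool from outside, world axes, zero at the start; "wrist_torque": the same for the moment, N m; "finger_gap": opening from 0.0 (shut) to 1.0 (fully open); "grasp_force": force on a finger pad.
Only numpy, scipy, OpenCV 4.12 (cv2) and the standard library are available. Lean on these libraries where they do the work, as an engineer would, in place of code of your own. Each camera call takes 0.05 s, during which the arm holds its last target. There are 200 camera calls.

TASK

Take the film holder off the sloped easel and lay it gently, windows up, on the light box's raised panel between the corner guides, then lower the clear flap gently until it is fully shut. Only then swing the magnifier arm in over the light box so that the lens is centred over the panel, and let go. Leave everything else where it stands.

Things in the scene. Friction and masses are not known exactly. Their poses are not given: they have to be found in the camera images.
- film_holder: loose flat matte black film holder, 110 (x) x 60 (y) x 12 (z) mm, 0.12 kg, three amber windows in its top (+z) face. Starts on the easel's slope, long x axis pointing up the slope, top face looking up and towards the robot (35 degrees from level). Origin: centre of its underside. Either end may point to the hinge. Grip it across its 60 mm width at mid-length.
- easel: fixed wooden easel: base 150 x 80 x 10 mm and a 40 mm wide board sloping at 35 degrees, rising along its +x. The holder overhangs the board by 10 mm on both sides and rests on a ledge 8 mm high at the low end; at mid-length its underside is 64 mm above the table. Origin: centre of the base's underside.
- light_box: fixed white light box 220 x 180 mm, deck at 40 mm height, on it a raised pale panel 110 (x) x 44 (y) x 12 mm (room for fingertips under the holder's long sides). Corner guides reach 5 mm above the panel, 4 mm clear of a centred holder all round, side guides only along its last 16 mm. Origin: below the panel's centre, on the table; +x to the hinge. The magnifier's post is 150 mm to -y.
- bed (a point): centre of the upper surface of the light box's raised panel (52 mm above the table); axes as the light box. The holder's origin belongs here, its long axis along x.
- flap (a joint): angle (rad) of the clear, white-edged flap hinged at the light box's far (+x) side: 0 = shut flat (top 74 mm above the table), 1.57 = upright, 1.75 = stop. Stiff hinge, stays where left; starts open. 165 mm from hinge to free edge, 150 mm wide, 4 to 6 mm thick; push it over from behind near its free edge, then press down from above.
- flap_hinge (a point): point on the flap's hinge line, middle of its length, 100 mm behind the panel's centre and 68 mm above the table; axes as the light box; fixed
- flap_edge (a point): middle of the flap's free edge, moves with the flap
- lens_arm (a joint): angle (rad) of the magnifier arm about its vertical post: 0 = lens over the panel's centre (arm along the light box's +y), positive = swung towards the robot (1.57 = arm along the light box's -x). Travels -0.35 to 1.95 with no stop at 0; friction holds it anywhere. Starts swung clear.
- lens_pivot (a point): axis of the magnifier's post at arm height (150 mm above the table); fixed
- lens_grip (a point): upright round black grip on the magnifier arm, 16 mm diameter, from 158 to 200 mm above the table, 85 mm from the post's axis; this point is on its axis at 180 mm height. Moves with the arm.
- lens_center (a point): centre of the round magnifier lens (black ring 88 mm outer diameter), 150 mm from the post's axis, 153 mm above the table; moves with the arm
- canister_a: closed matte black film canister, 34 mm diameter, 53 mm tall, standing; bystander, leave alone; origin at the centre of its underside
- canister_b: closed matte black film canister, 34 mm diameter, 53 mm tall, standing; bystander, leave alone; origin at the centre of its underside
- canister_c: closed matte black film canister, 34 mm diameter, 53 mm tall, standing; bystander, leave alone; origin at the centre of its underside
- green_lid: translucent green lid, 90 mm diameter, 18 mm tall, lying; bystander, leave alone; origin at the centre of its underside
- reel: steel spiral film reel, 86 mm diameter, 45 mm tall, standing on its flat end; bystander, leave alone; origin at the centre of its underside
- glass_bottle: amber glass bottle with a screw-top lid, 60 mm diameter, 150 mm tall; bystander, leave alone; origin at the centre of its underside

How it is judged:
By the outcome, as a careful person would: the job done as asked, in the order asked, and still so for the second after the job is handed in, with the robot touching nothing.
It also fails if it takes over 67 s, if anything falls off the work surface, if the arm or the gripper's body presses on something with over 40 N, if the wrist force passes 120 N, or if a joint passes its speed limit or range.

## Working session

There is one attempt and no reset: what is moved stays moved. The work goes in short steps, Python scripts to look and compute and a shell command to move; the robot and the scene stay as the last step left them, time stands still between calls to the robot, and variables do not carry over. Pictures are saved under pics/ and viewed, at most 10 in all, crops included, and the job is handed in when it is done.

```bash
ls; mkdir -p pics; cat > h.py <<'E'
import numpy as np, cv2
from bench import r, eyes
def shot(n,f=None):
    im,d=eyes.read_camera(n); c=eyes.calibration(n)
    if f: cv2.imwrite('pics/'+f,im)
    np.savez('last_'+n,im=im,d=d,v=c['vfov'],cx=c['cx'],cy=c['cy'],T=c['camera_from_world']); return im,d
def cloud(n):
    z=np.load('last_'+n+'.npz'); d=z['d']; H,W=d.shape; f=H/2/np.tan(np.radians(z['v'])/2)
    u,v=np.meshgrid(np.arange(W),np.arange(H)); P=np.stack([(u-z['cx'])/f*d,(v-z['cy'])/f*d,d,np.ones_like(d)],-1)
    return (P@np.linalg.inv(z['T']).T)[...,:3],z['im'],d
def ray(n,u,v,h):
    z=np.load('last_'+n+'.npz'); f=z['d'].shape[0]/2/np.tan(np.radians(z['v'])/2)
    M=np.linalg.inv(z['T']); o=M[:3,3]; k=M[:3,:3]@[(u-z['cx'])/f,(v-z['cy'])/f,1]; return o+k*(h-o[2])/k[2]
E
python3 - <<'E'
from h import *
for n in('scene','top'):
    im,d=shot(n); cv2.imwrite(f'pics/{n}0.png',cv2.resize(im,(800,600),interpolation=cv2.INTER_CUBIC))
    print(eyes.calibration(n))
print(r.state())
E
```

```text
pics
{'vfov': 51.02006729901052, 'cx': 258.774394201627, 'cy': 194.2918043317898, 'camera_from_world': array([[ 0.22878806,  0.97338607, -0.01325096, -0.18812603],
       [ 0.75609324, -0.18625577, -0.62740083, -0.34264256],
       [-0.61317129,  0.13352285, -0.77858372,  1.51778946],
       [ 0.        ,  0.        ,  0.        ,  1.        ]])}
{'vfov': 51.74536925792903, 'cx': 253.98365361902793, 'cy': 191.40066557628234, 'camera_from_world': array([[ 0.07022016, -0.99751707,  0.00536811,  0.02111756],
       [-0.97619144, -0.06982411, -0.20536518,  0.55238741],
       [ 0.20523009,  0.00918047, -0.97867069,  1.27507116],
       [ 0.        ,  0.        ,  0.        ,  1.        ]])}
{'time': 0.1, 'q': array([-1.07841203e+00,  3.85514981e-01,  6.80450148e-03, -4.40063503e-04,
       -1.19402864e+00, -2.58591900e-01]), 'qvel': array([-5.26206540e-05, -1.45621624e-03,  4.20759130e-03,  2.27397784e-04,
       -4.99097440e-04,  6.01995872e-04]), 'joint_efforts': array([-7.61904630e-04, -3.91690671e+01,  1.87934572e+01,  4.23190132e+00,
        1.34315275e-02, -6.27682175e-05]), 'eef_pos': array([ 0.14469828, -0.60752213,  0.24356333]), 'tool_rot': array([ 3.66112370e-01, -3.11985115e+00, -3.07440888e-03]), 'contact_force': array([ 0.45644373, -0.34508706,  0.15291781]), 'wrist_torque': array([ 0.04153038, -0.05512582,  0.02636878]), 'grasp_force': 0.0, 'finger_gap': 0.9995483877845195}
```

View pics/scene0.png

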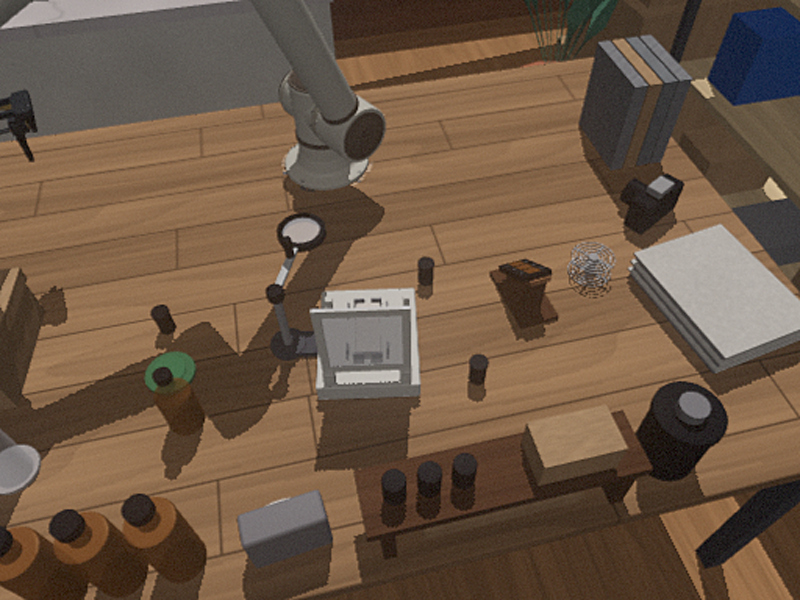

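View pics/top0.png

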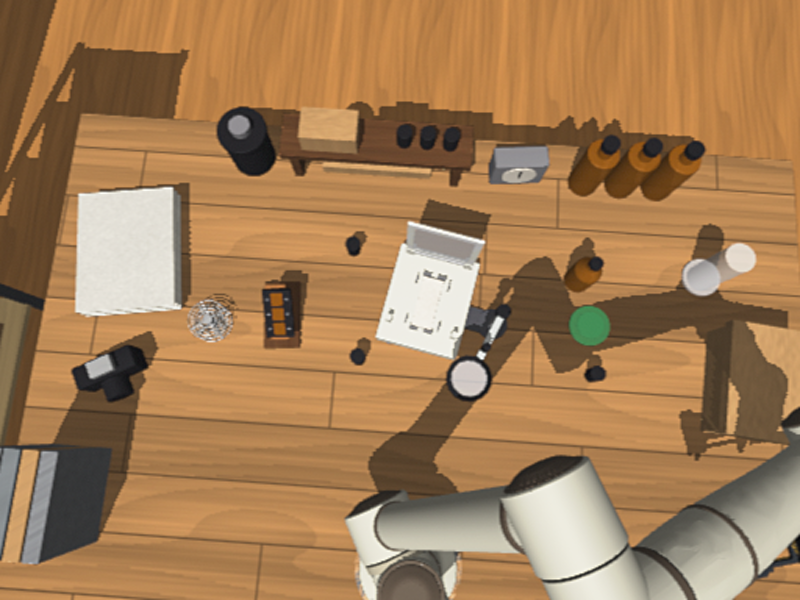

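The top view shows the light box near (430,295), with the flap up on its far side. The holder on the easel is at (281,312), the lens at (468,378) with its post base at (485,320), and canisters at (353,245), (358,355) and (596,373). I'll measure with the depth images.

```bash
python3 - <<'E'
from h import *
P,im,d=cloud('top')
b,g,rr=[im[...,i].astype(int) for i in range(3)]
H,W=d.shape
v,u=np.mgrid[:H,:W]
R=lambda a,b_,c,e:(u>a/1.5625)&(u<b_/1.5625)&(v>c/1.5625)&(v<e/1.5625)
def rect(m,n):
    q=P[m][:,:2].astype(np.float32); q=q[np.all(np.abs(q-np.median(q,0))<.25,1)]
    print(n,len(q),cv2.minAreaRect(q*1000),'z',np.median(P[m][:,2]))
w=(np.minimum(b,g)>130)
rect(R(360,490,220,370)&w&(abs(P[...,2]-.04)<.006)&(d>0),'deck')
rect(R(360,490,220,370)&w&(abs(P[...,2]-.052)<.004)&(d>0),'panel')
m=R(360,520,200,370)&(P[...,2]>.09)&(d>0); q=P[m]; print('high',len(q),q.min(0),q.max(0))
# easel slope
m=R(250,310,270,360)&(P[...,2]>.035)&(d>0)
q=P[m]; c=q.mean(0); uu,s,vt=np.linalg.svd(q-c); print('holder',len(q),c,vt,s)
rect(m,'holder')
a=(rr>150)&(b<90)&m; print('windows',a.sum(),P[a].mean(0))
# lens
m=R(430,520,290,410)&(P[...,2]>.12)&(d>0)
q=P[m]; print('lensarm',len(q),q.min(0),q.max(0)); 
for lo in np.arange(.12,.25,.01):
    k=q[(q[:,2]>lo)&(q[:,2]<lo+.01)]; print(round(lo,2),len(k),k.mean(0) if len(k) else '')
for n,bx in dict(top=(360,540,200,410),hol=(240,320,270,360)).items():
    x0,x1,y0,y1=[int(t/1.5625) for t in bx]; s=min(800//(x1-x0),600//(y1-y0)); cv2.imwrite(f'pics/{n}1.png',cv2.resize(im[y0:y1,x0:x1],None,fx=s,fy=s,interpolation=cv2.INTER_CUBIC)); print(n,x0,y0,s)
E
```

```text
deck 2434 ((557.1764526367188, -5.332366943359375), (179.13758850097656, 219.09902954101562), 78.90396118164062) z 0.04009856432240533
panel 403 ((566.6317749023438, -2.3902206420898438), (153.50868225097656, 161.08807373046875), 78.52898406982422) z 0.05202902724306102
high 1158 [ 0.39733287 -0.16458988  0.09054615] [0.66560378 0.05075408 0.23886633]
holder 630 [0.50199175 0.31089614 0.07570421] [[-0.83544144 -0.07977046 -0.54375939]
 [ 0.09794581 -0.99518162 -0.00449075]
 [-0.54078112 -0.05701071  0.83922915]] [0.87544998 0.43596473 0.10271433]
holder 630 ((504.996337890625, 311.7377624511719), (109.87307739257812, 60.58528518676758), 5.389756202697754) z 0.07738485085501001
windows 156 [0.50453176 0.31180019 0.07692969]
lensarm 906 [ 0.33945438 -0.16458988  0.14798056] [ 0.53187822 -0.04477496  0.20485266]
0.12 0 
0.13 0 
0.14 5 [ 0.43085008 -0.09845227  0.14947357]
0.15 617 [ 0.39579486 -0.09453513  0.15671195]
0.16 254 [ 0.42855044 -0.10943398  0.16246013]
0.17 2 [ 0.4352521  -0.11213764  0.17272582]
0.18 3 [ 0.43774821 -0.1094816   0.18735265]
0.19 14 [ 0.44170266 -0.1139339   0.19717325]
0.2 11 [ 0.44150178 -0.11598994  0.20172818]
0.21 0 
0.22 0 
0.23 0 
0.24 0 
top 230 128 4
hol 153 172 10
```

View pics/top1.png

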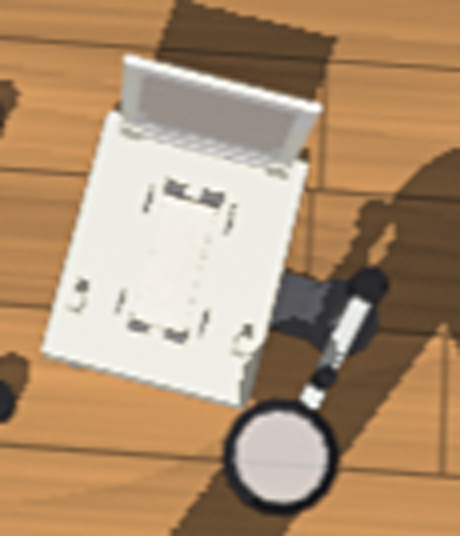

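View pics/hol1.png

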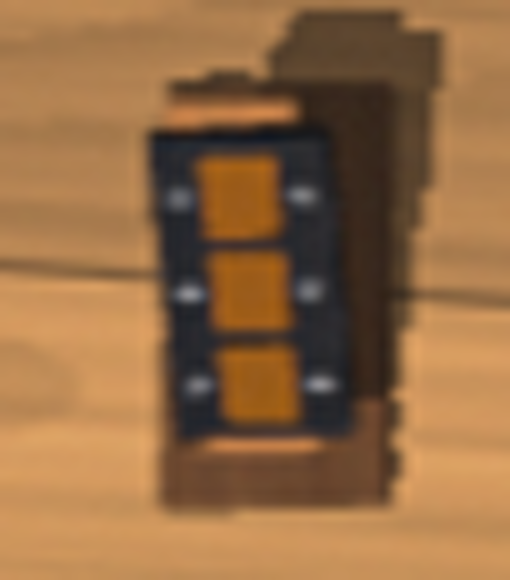

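```bash
python3 - <<'E'
from h import *
P,im,d=cloud('top')
print('hol mid',ray('top',177.5,200.6,.0738), 'outline',ray('top',177.7,200.5,.0738))
# lens ring: ellipse in crop centre (281,456)/4
print('lens ctr',ray('top',230+281/4-.4,128+456/4-.4,.155),'grip top',ray('top',230+322/4-.4,128+377/4-.4,.2),'post top',ray('top',230+371/4-.4,128+282/4-.4,.165))
for n,p in dict(fl=(126,58),fr=(322,106)).items(): print(n,ray('top',230+p[0]/4,128+p[1]/4,.225), P[128+p[1]//4+1,230+p[0]//4+(1 if n=='fl' else -2)])
print('panel corner marks',[ray('top',230+a/4-.4,128+b/4-.4,.052).round(4) for a,b in((185,258),)])
m=P[...,2]>.1; v,u=np.mgrid[:384,:512]; m&=(u>255)&(u<312)&(v>138)&(v<172)
q=P[m]; c=q.mean(0); print('flap',c,np.linalg.svd(q-c)[2][2], 'top edge',q[q[:,2]>q[:,2].max()-.01].mean(0))
C=np.array([.5572,-.0053]); t=-np.radians(11.1); ex=np.array([np.cos(t),np.sin(t)]); ey=np.array([-ex[1],ex[0]])
print('hinge',C+.1*ex,'post',C-.15*ey)
# lens pose consistent
E
python3 -m jog '[[0.087,0.04,0.01,0.01,0],[0.087,0.04,0.01,0.01,0],[0.087,0.04,0.01,0.01,0],[0.087,0.04,0.01,0.02,0],[0.087,0.04,0.01,0.02,0],[0.087,0.04,0.01,0.02,0],[0.087,0.04,0.01,0.02,0],[0.087,0.04,0.01,0.01,0]]' && python3 -m jog '[[0.087,0,0.04,0,0],[0.087,0,0.04,0,0],[0.087,0,0.04,0,0],[0.087,0,0.04,0,0],[0.087,0,0.04,0,0],[0.087,0,0.04,0,0],[0.087,0,0.04,0,0],[0.087,0,0.04,0,0]]'
```

```text
hol mid [0.49704483 0.30982617 0.0738    ] outline [0.49742594 0.30920472 0.0738    ]
lens ctr [ 0.38368502 -0.09051017  0.155     ] grip top [ 0.43978617 -0.11284775  0.2       ] post top [ 0.52091023 -0.15232368  0.165     ]
fl [0.6660205  0.04657806 0.225     ] [0.66124615 0.04499719 0.23467349]
fr [ 0.63899259 -0.10223707  0.225     ] [ 0.63318119 -0.09336323  0.23669637]
panel corner marks [array([ 0.5535, -0.0137,  0.052 ])]
flap [ 0.64532048 -0.02276675  0.18368074] [-0.95232382  0.18782307 -0.24042012] top edge [0.27607001 0.04792934 1.36120256]
hinge [ 0.65532927 -0.0245522 ] post [ 0.52832171 -0.1524939 ]
time: 0.77
eef_pos: [0.4489, -0.532, 0.3591]
tool_rot: [-0.366, 3.119, -0.004]
contact_force: [-0.3, -0.9, 1.2]
finger_gap: 1.002
grasp_force: 0.0
time: 1.43
eef_pos: [0.4467, -0.2104, 0.3561]
tool_rot: [0.366, -3.12, -0.001]
contact_force: [1.9, 0.8, 0.6]
finger_gap: 0.999
grasp_force: 0.0
```

```bash
python3 -m jog '[[0.087,0,0.04,0,0],[0.087,0,0.04,0,0],[0.087,0,0.04,0,0],[0.087,0,0.04,0,0],[0.087,0,0.04,0,0],[0.087,0,0.04,0,0],[0.087,0,0.04,0,-0.07],[0.087,0,0.04,0,-0.068]]' >/dev/null&& python3 -m jog '[[0.087,0.01,0.035,0,0],[0.087,0.01,0.035,0,0],[0.087,0.01,0.035,-0.02,0],[0.087,0.01,0.035,-0.02,0],[0.087,0.01,0.03,-0.03,0],[0.087,0.003,0.03,-0.03,0],[0.087,0,0,0,0],[0.087,0,0,0,0]]'
python3 - <<'E'
from h import *
print(r.state()['eef_pos'],r.state()['tool_rot'])
im,d=shot('wrist'); cv2.imwrite('pics/w1.png',cv2.resize(im,(768,576)))
np.set_printoptions(precision=3,suppress=True); print(eyes.calibration('wrist'))
E
```

```text
time: 2.77
eef_pos: [0.499, 0.3062, 0.2552]
tool_rot: [0.153, -3.133, 0.007]
contact_force: [-0.1, -0.8, 0.6]
finger_gap: 1.001
grasp_force: 0.0
[0.49901669 0.30623972 0.25522452] [ 0.15293577 -3.1328834   0.00721775]
{'vfov': 70.99936324279324, 'cx': 255.11542147616316, 'cy': 190.4921394088151, 'camera_from_world': array([[-0.097,  0.995, -0.003, -0.255],
       [ 0.961,  0.094,  0.258, -0.545],
       [ 0.257,  0.023, -0.966,  0.267],
       [ 0.   ,  0.   ,  0.   ,  1.   ]])}
```

View pics/w1.png

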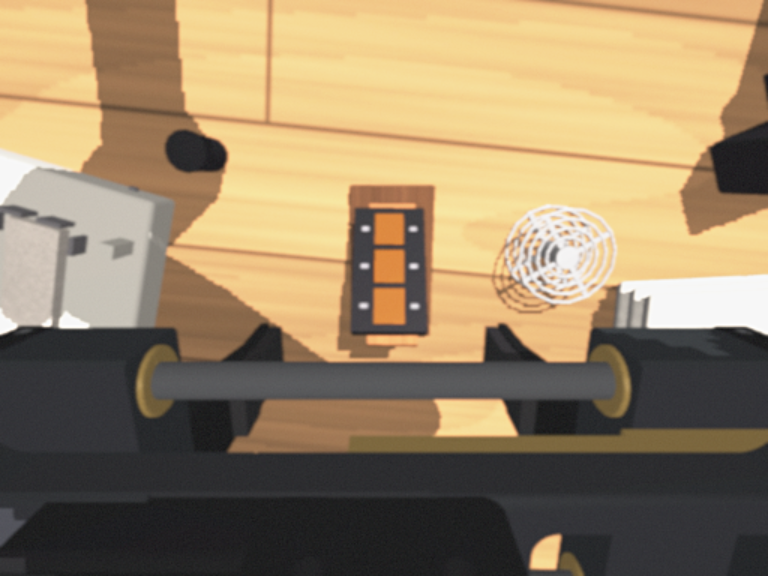

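The wrist view shows the holder upright in the picture, with its middle window at (389,266) and its sides parallel to the finger planes.

```bash
python3 - <<'E'
from h import *
print(ray('wrist',259.4,177.1,.0738))
P,im,d=cloud('wrist'); b,g,rr=[im[...,i].astype(int) for i in range(3)]
v,u=np.mgrid[:384,:512]
box=(u>243)&(u<275)&(v>138)&(v<220)
m=box&(rr>140)&(b<90); 
# central window only
for a,e in((140,164),(165,190),(191,218)):
    k=m&(v>a)&(v<e)&(u>248)&(u<272); print(P[k].mean(0),k.sum())
# outline: bottom/top edges y-extent
print(ray('wrist',351/1.5,332/1.5,.0738-.0315)[:2],ray('wrist',428/1.5,332/1.5,.0738-.0315)[:2],ray('wrist',355/1.5,208/1.5,.0738+.0315)[:2],ray('wrist',424/1.5,208/1.5,.0738+.0315)[:2])
E
```

```text
[0.49949374 0.309986   0.0738    ]
[0.47093205 0.3071519  0.05766692] 418
[0.49848562 0.30937998 0.07778253] 478
[0.52587296 0.31197139 0.09787431] 510
[0.57314956 0.28181709] [0.56606361 0.35391952] [0.45333326 0.28043017] [0.44855725 0.32945073]
```

```bash
python3 -m jog '[[0.087,0.003,0.003,-0.035,0],[0.087,0,0,-0.035,0],[0.087,0,0,-0.035,0],[0.087,0,0,-0.03,0],[0.087,0,0,-0.02,0],[0.087,0,0,-0.015,0],[0.087,0,0,-0.006,0],[0.087,0,0,0,0]]'; python3 -m jog '[[0.07,0,0,0,0],[0.064,0,0,0,0],[0.05,0,0,0,0],[0.05,0,0,0,0],[0.05,0,0,0,0],[0.05,0,0,0,0],[0.05,0,0,0,0]]'
```

```text
time: 3.48
eef_pos: [0.5031, 0.3079, 0.0828]
tool_rot: [0.149, -3.138, 0.0]
contact_force: [0.0, -0.2, -0.2]
finger_gap: 0.999
grasp_force: 0.0
time: 4.07
eef_pos: [0.5034, 0.3096, 0.0835]
tool_rot: [-0.151, 3.136, 0.003]
contact_force: [-1.1, 1.4, 4.0]
finger_gap: 0.687
grasp_force: 30.0
```

```bash
python3 -m jog '[[0.05,0,0,0.01,0],[0.05,0,0,0.02,0],[0.05,0,0,0.03,0],[0.05,0,0,0.03,0],[0.05,0,0,0.03,0],[0.05,0,0,0.02,0],[0.05,0,0,0,0],[0.05,0,0,0,0]]'>/dev/null;  python3 -m jog '[[0.05,0,-0.02,0,-0.04],[0.05,0.007,-0.035,0,-0.05],[0.05,0.01,-0.04,0,-0.05],[0.05,0.01,-0.04,0,-0.05],[0.05,0.01,-0.04,0,-0.05],[0.05,0.01,-0.035,0,-0.049],[0.05,0.007,-0.03,0,0],[0.05,0,-0.02,0,0]]'; python3 -m jog '[[0.05,0,-0.02,0,0],[0.05,0,-0.02,0,0],[0.05,0,-0.015,0,0],[0.05,0,0,0,0],[0.05,0,0,0,0]]'
python3 - <<'E'
from h import *
print(r.state()['eef_pos'],r.state()['tool_rot'])
im,d=shot('wrist'); cv2.imwrite('pics/w2.png',cv2.resize(im,(768,576)))
E
```

```text
time: 5.4
eef_pos: [0.5562, 0.0456, 0.2199]
tool_rot: [-0.307, -3.122, 0.003]
contact_force: [0.8, 0.5, -1.0]
finger_gap: 0.689
grasp_force: 30.0
time: 5.82
eef_pos: [0.5557, -0.0071, 0.2205]
tool_rot: [-0.306, -3.122, 0.002]
contact_force: [0.3, 0.8, -1.8]
finger_gap: 0.682
grasp_force: 30.0
[ 0.55573139 -0.00705874  0.22047549] [-3.05609929e-01 -3.12248252e+00  1.50578450e-03]
```

View pics/w2.png

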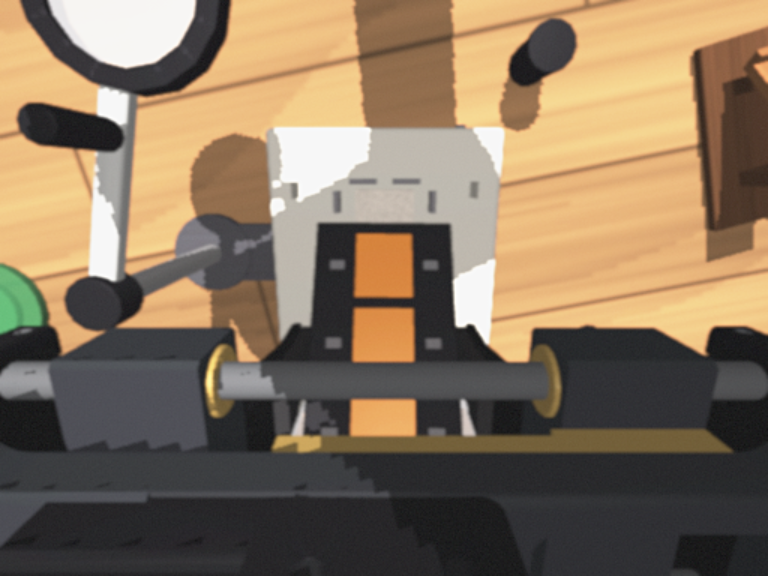

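The wrist view shows the holder firmly gripped, its low end at row 225 and centred at column 384. The near guides are at (363,181) and (406,181), and the near deck corners at (268,128) and (503,128).

```bash
python3 - <<'E'
from h import *
np.set_printoptions(precision=4,suppress=True)
P,im,d=cloud('wrist'); s=r.state(); 
t=-np.radians(11.1); R=np.array([[np.cos(t),-np.sin(t)],[np.sin(t),np.cos(t)]]); C=np.array([.5572,-.0053])
B=lambda p:np.r_[R.T@(np.array(p[:2])-C),p[2]]
print('tcp box',B(s['eef_pos']))
for n,a,b,z in(('deckL',268,128,.04),('deckR',503,128,.04),('gL',350,181,.057),('gR',420,181,.057),('sideL',337,212,.057),('sideR',432,212,.057)): print(n,B(ray('wrist',a/1.5-.3,b/1.5-.3,z)))
A=[]
for n,(x0,x1,y0,y1) in dict(w1=(358,410,236,294),w2=(354,412,310,358),lowend=(330,440,226,232)).items():
    q=P[int(y0/1.5):int(y1/1.5)+1,int(x0/1.5):int(x1/1.5)+1].reshape(-1,3); print(n,B(np.median(q,0)))
q=P[int(235/1.5):int(355/1.5),int(358/1.5):int(408/1.5)].reshape(-1,3); c=q.mean(0); print('normal',np.linalg.svd(q-c)[2][2])
print('low edge corners',B(ray('wrist',317/1.5,225/1.5,.1725)),B(ray('wrist',451/1.5,225/1.5,.1725)))
E
```

```text
tcp box [-0.0009 -0.0013  0.2209]
deckL [-0.1068 -0.0878  0.04  ]
deckR [-0.1068  0.0875  0.04  ]
gL [-0.0686 -0.026   0.057 ]
gR [-0.0686  0.0251  0.057 ]
sideL [-0.0463 -0.0362  0.057 ]
sideR [-0.0463  0.0345  0.057 ]
w1 [-0.0345 -0.0013  0.1925]
w2 [-0.0101 -0.0015  0.2094]
lowend [-0.0488 -0.0006  0.1817]
normal [ 0.1917  0.9814 -0.0039]
low edge corners [-0.0491 -0.0322  0.1725] [-0.0492  0.0302  0.1725]
```

```bash
python3 -m jog '[[0.05,0.001,0.001,-0.01,0],[0.05,0,0,-0.025,0],[0.05,0,0,-0.03,0],[0.05,0,0,-0.025,0],[0.05,0,0,-0.012,0],[0.05,0,0,-0.008,0],[0.05,0,0,-0.003,0],[0.05,0,0,0,0]]';  python3 -m jog '[[0.05,0,0,-0.002,0],[0.05,0,0,-0.002,0],[0.05,0,0,-0.002,0],[0.05,0,0,-0.002,0],[0.05,0,0,-0.002,0],[0.05,0,0,0,0]]'
```

```text
time: 6.53
eef_pos: [0.5578, -0.0048, 0.1088]
tool_rot: [-0.301, -3.126, 0.001]
contact_force: [-0.7, 0.0, -1.0]
finger_gap: 0.687
grasp_force: 30.0
time: 7.03
eef_pos: [0.5599, -0.0052, 0.1013]
tool_rot: [0.301, 3.122, 0.001]
contact_force: [1.8, -0.9, 5.3]
finger_gap: 0.685
grasp_force: 30.0
```

```bash
python3 -m jog '[[0.05,0,0,-0.002,0],[0.05,0,0,-0.002,0],[0.05,0,0,-0.002,0],[0.05,0,0,-0.002,0],[0.05,0,0,-0.002,0]]';  python3 - <<'E'
from h import *
im,d=shot('wrist'); P,im,d=cloud('wrist')
q=P[int(240/1.5):int(290/1.5),int(362/1.5):int(405/1.5)].reshape(-1,3); c=q.mean(0); n=np.linalg.svd(q-c)[2][2]; print(c,n)
E
```

```text
time: 7.45
eef_pos: [0.5635, -0.0051, 0.0934]
tool_rot: [0.297, 3.114, 0.002]
contact_force: [4.8, -2.7, 8.0]
finger_gap: 0.684
grasp_force: 30.0
[0.52864606 0.00134974 0.07220092] [ 0.19968284  0.97985876 -0.00188918]
```

```bash
cat >> h.py <<'E'
t=-np.radians(11.1); Rb=np.array([[np.cos(t),-np.sin(t)],[np.sin(t),np.cos(t)]]); C=np.array([.5572,-.0053])
def toB(P): return np.concatenate([(P[...,:2]-C)@Rb,P[...,2:]],-1)
def slope():
    shot('wrist'); P,im,d=cloud('wrist'); Q=toB(P); b,g,rr=[im[...,i].astype(int) for i in range(3)]
    v,u=np.mgrid[:384,:512]; m=(rr-b>70)&(u>225)&(u<285)&(v>120)&(v<243)&(d>0)&(abs(Q[...,1])<.02)&(Q[...,2]>.04)
    q=Q[m]; k=np.polyfit(q[:,0],q[:,2],1); print('amber',m.sum(),'x',q[:,0].min(),q[:,0].max(),'y',np.median(q[:,1]),'tilt',np.degrees(np.arctan(k[0])),'z@0',k[1])
E
python3 -c "
from h import *
slope()"
```

```text
amber 3219 x -0.04322229330829833 0.006468659525064317 y 0.00105816582782282 tilt 23.778917042000693 z@0 0.08518136487599122
```

```bash
python3 -m jog '[[0.05,-0.001,0,-0.002,0],[0.05,-0.001,0,-0.002,0],[0.05,-0.001,0,-0.002,0],[0.05,-0.001,0,-0.002,0],[0.05,-0.001,0,-0.002,0]]';  python3 -c "
from h import *
slope()"
```

```text
time: 7.97
eef_pos: [0.5576, -0.0046, 0.0825]
tool_rot: [0.299, 3.116, 0.004]
contact_force: [4.8, -0.7, 5.3]
finger_gap: 0.687
grasp_force: 30.0
amber 3281 x -0.05104477088965138 -0.00031571996539274226 y 0.00019644552485794027 tilt 12.944944539954246 z@0 0.07703079091952186
```

```bash
python3 -m jog '[[0.05,0,0,-0.002,0],[0.05,0.001,0,-0.002,0],[0.05,0,0,-0.002,0],[0.05,0.001,0,-0.002,0],[0.05,0,0,-0.001,0]]';  python3 - <<'E'
from h import *
slope()
P,im,d=cloud('wrist'); cv2.imwrite('pics/w3.png',cv2.resize(im[60:250,150:370],None,fx=3,fy=3,interpolation=cv2.INTER_CUBIC))
E
```

```text
time: 8.43
eef_pos: [0.5561, -0.005, 0.0718]
tool_rot: [0.302, 3.125, 0.0]
contact_force: [0.3, 1.3, 16.0]
finger_gap: 0.687
grasp_force: 30.0
amber 3275 x -0.05138638230759184 -0.0009059824747005848 y -0.0002936555503342286 tilt 2.6671332307093056 z@0 0.0674151703461929
```

View pics/w3.png

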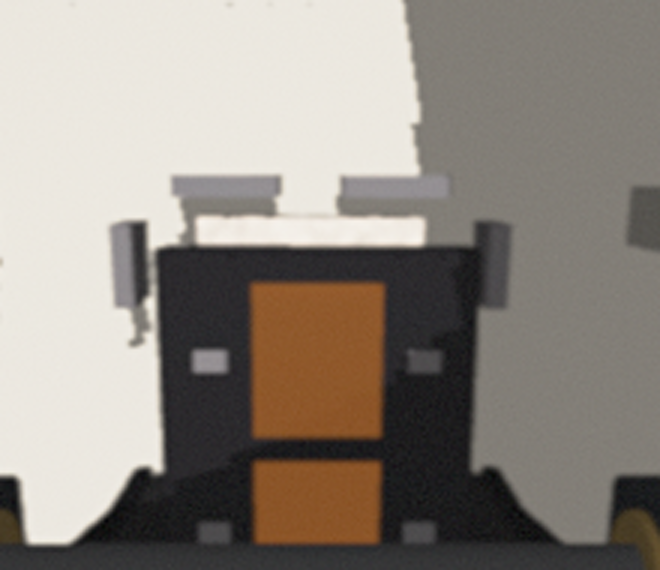

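The crop shows the holder nearly flat between the side guides. Its near edge is at row 248, the panel edge at row 215 and the near guides' inner edge at row 195.

```bash
python3 - <<'E'
from h import *
for n,a,b,z in(('holder end L',160,250,.064),('holder end R',478,247,.064),('panel L',197,215,.052),('panel R',425,215,.052),('guide top inner',226,195,.057),('guide R',394,195,.057),('guide top outer',226,176,.057),('sgL inner top far',147,224,.057),('sgR',477,224,.057),('sgL near end',147,300,.057)):
    print(n,toB(ray('wrist',150+a/3-.3,60+b/3-.3,z)).round(4))
E
```

```text
holder end L [-0.0576 -0.0286  0.064 ]
holder end R [-0.0582  0.029   0.064 ]
panel L [-0.0632 -0.0234  0.052 ]
panel R [-0.0632  0.0208  0.052 ]
guide top inner [-0.0671 -0.0171  0.057 ]
guide R [-0.0671  0.0142  0.057 ]
guide top outer [-0.0705 -0.017   0.057 ]
sgL inner top far [-0.0618 -0.0322  0.057 ]
sgR [-0.0618  0.03    0.057 ]
sgL near end [-0.0474 -0.0329  0.057 ]
```

```bash
python3 -m jog '[[0.05,0,0,0.003,0],[0.05,0,0,0.004,0],[0.05,0,0,0.002,0],[0.05,-0.003,0,0,0],[0.05,-0.003,0,0,0],[0.05,0,0,0,0],[0.05,0,0,0,0]]';  python3 - <<'E'
from h import *
slope()
P,im,d=cloud('wrist'); cv2.imwrite('pics/w4.png',cv2.resize(im[60:250,150:370],None,fx=3,fy=3,interpolation=cv2.INTER_CUBIC))
E
```

```text
time: 9.07
eef_pos: [0.5482, -0.0053, 0.0791]
tool_rot: [-0.303, -3.126, 0.001]
contact_force: [-0.3, 0.0, -1.6]
finger_gap: 0.686
grasp_force: 30.0
amber 3272 x -0.05922602706547101 -0.00844378997604962 y -0.002017507878783923 tilt 3.2427173125149586 z@0 0.07512953485454667
```

View pics/w4.png

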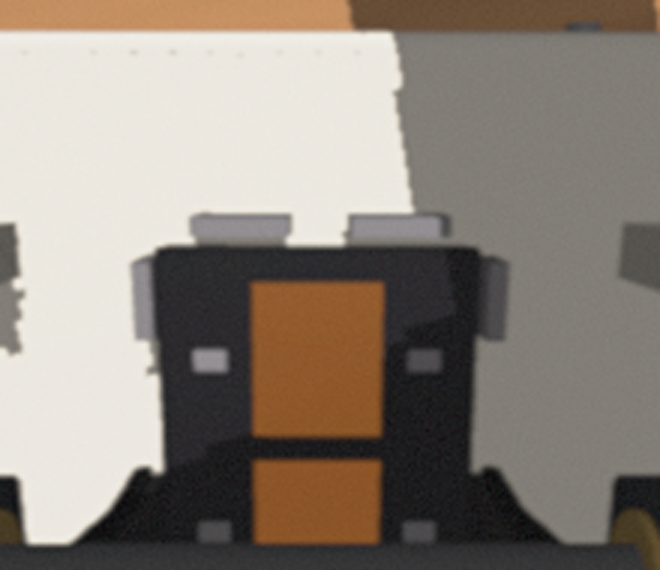

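The near guides' inner edge is now at row 245, right beside the holder's end at row 248. The shift overshot by about 2.5 mm, so I'll correct it and lower.

```bash
python3 -m jog '[[0.05,0.0015,0,0,0],[0.05,0.001,0,0,0],[0.05,0,0,-0.002,0],[0.05,0,0,-0.002,0],[0.05,0,0,-0.002,0],[0.05,0,0,-0.002,0],[0.05,0,0,0,0]]';  python3 - <<'E'
from h import *
slope()
E
```

```text
time: 9.7
eef_pos: [0.5515, -0.0053, 0.0716]
tool_rot: [-0.303, -3.127, 0.0]
contact_force: [-1.2, -0.0, 2.2]
finger_gap: 0.683
grasp_force: 30.0
amber 3278 x -0.05597141002361366 -0.005607853284063529 y -0.001413229591707258 tilt 2.1735517350655855 z@0 0.06731254952665786
```

```bash
python3 -m jog '[[0.05,0,0,-0.001,0],[0.05,0,0,-0.001,0],[0.05,0,0,0,0]]';  python3 -c "
from h import *
slope()"; python3 -m jog '[[0.061,0,0,0,0],[0.063,0,0,0,0],[0.066,0,0,0,0],[0.07,0,0,0,0],[0.074,0,0,0,0],[0.074,0,0,0,0]]';  python3 - <<'E'
from h import *
slope()
E
```

```text
time: 10.0
eef_pos: [0.5518, -0.0053, 0.0699]
tool_rot: [0.302, 3.126, 0.0]
contact_force: [-0.1, -0.2, 3.1]
finger_gap: 0.687
grasp_force: 30.0
amber 3262 x -0.05589121132471132 -0.005094181371961867 y -0.0013793292237443207 tilt 0.5098516585424491 z@0 0.06541138353364903
time: 10.55
eef_pos: [0.5514, -0.0052, 0.0694]
tool_rot: [-0.303, -3.127, 0.0]
contact_force: [0.4, 0.1, 0.3]
finger_gap: 0.834
grasp_force: 0.0
amber 3221 x -0.055829481338485344 -0.005751017941988823 y -0.0013878423704549736 tilt -0.0684402648651707 z@0 0.06483104739451359
```

```bash
python3 -m jog '[[0.074,0,0,0.005,0],[0.074,0,0,0.015,0],[0.074,0,0,0.04,0],[0.06,0,0,0.04,0],[0.03,0,0,0.04,0],[0,0,0,0.04,0],[0,0,0,0.04,0],[0,0,0,0.03,0]]';  python3 -m jog '[[0,0.02,-0.004,0,0],[0,0.035,-0.007,0,0],[0,0.035,-0.007,0,0],[0,0.035,-0.007,0,0],[0,0.025,-0.005,0,0],[0,0.015,-0.003,0,0],[0,0,0,0,0]]'; python3 - <<'E'
from h import *
im,_=shot('top'); cv2.imwrite('pics/t2.png',cv2.resize(im[120:270,230:350],None,fx=4,fy=4,interpolation=cv2.INTER_CUBIC))
print(r.state()['eef_pos'])
E
```

```text
time: 11.27
eef_pos: [0.5517, -0.0054, 0.3242]
tool_rot: [0.302, 3.122, 0.002]
contact_force: [1.1, -0.0, -0.1]
finger_gap: 0.558
grasp_force: 0.0
time: 11.85
eef_pos: [0.7185, -0.039, 0.317]
tool_rot: [-0.305, -3.125, 0.001]
contact_force: [-0.0, 0.2, -0.2]
finger_gap: 0.043
grasp_force: 0.0
[ 0.71705032 -0.03859246  0.31769313]
```

View pics/t2.png

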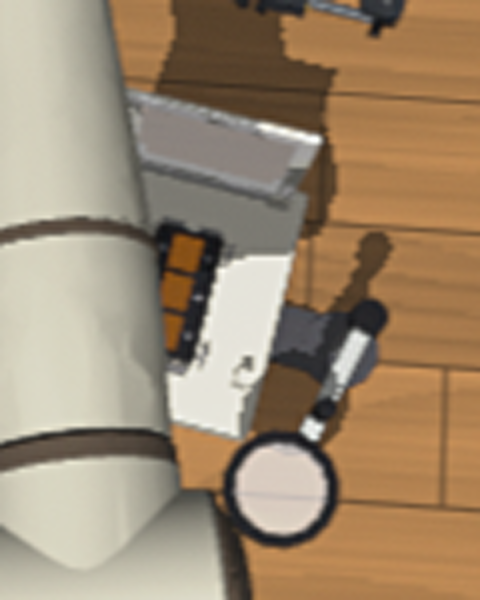

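The holder lies flat between the guides at about (185,290), the flap is still upright, and the gripper is behind it. Next I push the flap over along its arc.

```bash
python3 -m jog '[[0,0,0,-0.02,0],[0,0,0,-0.03,0],[0,0,0,-0.025,0],[0,0,0,-0.015,0],[0,0,0,-0.006,0],[0,-0.015,0.003,0,0],[0,-0.015,0.003,0,0],[0,-0.01,0.002,0,0]]';  python3 -m jog '[[0,-0.008,0.0015,0,0],[0,-0.008,0.0015,0,0],[0,-0.008,0.0015,0,0],[0,-0.008,0.0015,-0.001,0],[0,-0.008,0.0015,-0.001,0],[0,-0.008,0.0015,-0.002,0],[0,0,0,0,0]]'
```

```text
time: 12.57
eef_pos: [0.6751, -0.0299, 0.2252]
tool_rot: [0.302, 3.126, 0.0]
contact_force: [0.1, 0.2, 0.7]
finger_gap: 0.004
grasp_force: 0.0
time: 13.15
eef_pos: [0.6266, -0.021, 0.2192]
tool_rot: [-0.303, -3.125, -0.0]
contact_force: [0.8, 1.1, -1.2]
finger_gap: 0.009
grasp_force: 0.0
```

```bash
python3 -m jog '[[0,-0.009,0.0017,-0.004,0],[0,-0.009,0.0017,-0.004,0],[0,-0.009,0.0017,-0.004,0],[0,-0.009,0.0017,-0.004,0],[0,0,0,0,0]]';  python3 -m jog '[[0,-0.0075,0.0015,-0.006,0],[0,-0.0075,0.0015,-0.006,0],[0,-0.0075,0.0015,-0.006,0],[0,-0.0075,0.0015,-0.006,0],[0,0,0,0,0]]'; python3 - <<'E'
from h import *
im,_=shot('scene'); cv2.imwrite('pics/s2.png',cv2.resize(im[130:270,150:310],None,fx=4,fy=4,interpolation=cv2.INTER_CUBIC))
E
```

```text
time: 13.57
eef_pos: [0.5905, -0.0143, 0.2023]
tool_rot: [-0.303, -3.124, 0.001]
contact_force: [-0.8, -0.7, -0.4]
finger_gap: 0.005
grasp_force: 0.0
time: 13.98
eef_pos: [0.561, -0.0085, 0.1783]
tool_rot: [-0.303, -3.123, 0.001]
contact_force: [-0.4, 0.6, 0.5]
finger_gap: 0.006
grasp_force: 0.0
```

View pics/s2.png

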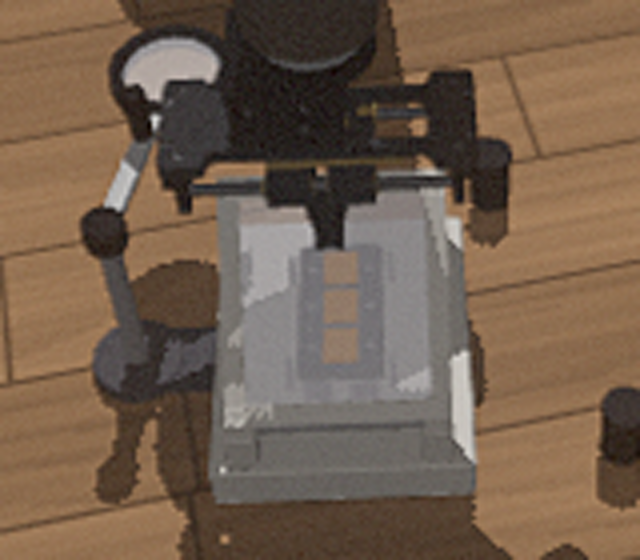

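The flap is leaning inward ahead of the fingertips, which touch it at (330,245), and the holder is visible through it. I'll continue along the arc.

```bash
python3 -m jog '[[0,-0.004,0.0008,-0.0055,0],[0,-0.004,0.0008,-0.0055,0],[0,-0.004,0.0008,-0.0055,0],[0,-0.004,0.0008,-0.0055,0],[0,-0.003,0.0005,-0.006,0],[0,-0.003,0.0005,-0.006,0],[0,-0.003,0.0005,-0.006,0],[0,-0.002,0.0003,-0.006,0]]';  python3 -m jog '[[0,-0.001,0.0002,-0.004,0],[0,-0.001,0.0002,-0.004,0],[0,-0.001,0.0002,-0.004,0],[0,-0.001,0.0002,-0.004,0],[0,-0.001,0,-0.003,0],[0,0,0,-0.003,0],[0,0,0,-0.003,0],[0,0,0,0,0]]'
```

```text
time: 14.7
eef_pos: [0.535, -0.0034, 0.1329]
tool_rot: [-0.303, -3.127, 0.0]
contact_force: [0.8, 0.3, 0.5]
finger_gap: 0.007
grasp_force: 0.3
time: 15.37
eef_pos: [0.5302, -0.0027, 0.1079]
tool_rot: [-0.303, -3.126, 0.0]
contact_force: [-0.4, 0.1, 0.4]
finger_gap: 0.0
grasp_force: 0.0
```

```bash
python3 -m jog '[[0,0,0,-0.003,0],[0,0,0,-0.002,0],[0,0,0,-0.002,0],[0,0,0,-0.002,0],[0,0,0,-0.001,0],[0,0,0,-0.001,0],[0,0,0,0,0]]';  python3 -m jog '[[0,0,0,-0.001,0],[0,0,0,-0.001,0],[0,0,0,-0.001,0],[0,0,0,0,0]]'
```

```text
time: 15.95
eef_pos: [0.5304, -0.0027, 0.0973]
tool_rot: [-0.303, -3.127, 0.0]
contact_force: [-0.1, -0.3, -0.4]
finger_gap: 0.006
grasp_force: 0.0
time: 16.28
eef_pos: [0.5305, -0.0026, 0.0945]
tool_rot: [0.303, 3.127, 0.0]
contact_force: [-0.7, 0.5, -0.3]
finger_gap: 0.004
grasp_force: 0.0
```

```bash
for i in 1 2; do python3 -m jog '[[0,0,0,-0.001,0],[0,0,0,-0.001,0],[0,0,0,-0.001,0],[0,0,0,0,0]]'|grep -E 'eef|contact'; done
```

```text
eef_pos: [0.5306, -0.0026, 0.0942]
contact_force: [-6.6, 1.7, 16.2]
eef_pos: [0.5306, -0.0026, 0.0938]
contact_force: [-12.0, 3.5, 32.5]
```

```bash
python3 -m jog '[[0,0,0,0.005,0],[0,0,0,0.01,0],[0,0,0,0.03,0],[0,0,0,0.04,0],[0,0,0,0.04,0],[0.03,0,0,0.04,0],[0.06,0,0,0.02,0],[0.06,0,0,0,0]]'|grep eef
python3 -m jog '[[0.06,-0.02,-0.025,0,0],[0.06,-0.03,-0.035,0,0],[0.06,-0.025,-0.03,0,0],[0.06,-0.014,-0.02,0,0],[0.06,0,0,0,0],[0.06,0,0,0,0]]'
python3 - <<'E'
from h import *
C2=np.array([.5496,-.0050])
for n in('wrist','scene','top'):
    shot(n); P,im,d=cloud(n); Q=P.copy(); Q[...,:2]=(P[...,:2]-C2)@Rb
    g=im.max(-1)
    m=(d>0)&(P[...,2]>.188)&(P[...,2]<.21)&(np.hypot(P[...,0]-.442,P[...,1]+.115)<.02)
    if m.any(): q=P[m]; print(n,'grip',m.sum(),q.mean(0),q.min(0),q.max(0))
    w=(d>0)&(abs(Q[...,0]-.01)<.078)&(abs(abs(Q[...,1])-.071)<.004)&(P[...,2]<.1)
    for a in np.arange(-.07,.1,.03):
        k=w&(abs(Q[...,0]-a)<.012); 
        if k.sum()>5: print(n,'flap x',round(a,2),k.sum(),np.percentile(P[k][:,2],[20,50,80]).round(4))
print(r.state()['q'])
E
```

```text
eef_pos: [0.533, -0.0025, 0.2797]
time: 18.12
eef_pos: [0.4434, -0.1101, 0.2732]
tool_rot: [-0.307, -3.126, -0.0]
contact_force: [-0.2, 0.9, 0.2]
finger_gap: 0.607
grasp_force: 0.0
wrist grip 311 [ 0.44215225 -0.11594834  0.19883278] [ 0.43572275 -0.12349378  0.18807311] [ 0.45070281 -0.10867308  0.20208485]
wrist flap x -0.07 167 [0.0402 0.0525 0.0742]
wrist flap x -0.04 228 [0.0729 0.0739 0.0747]
wrist flap x -0.01 141 [0.0402 0.0729 0.0744]
wrist flap x 0.02 38 [0.0393 0.0401 0.041 ]
wrist flap x 0.05 43 [0.0736 0.0741 0.0746]
wrist flap x 0.08 111 [0.0405 0.0735 0.0745]
scene grip 37 [ 0.4460697  -0.11682711  0.19674343] [ 0.43627318 -0.12461054  0.18840294] [ 0.45178723 -0.10968811  0.20242188]
scene flap x -0.07 10 [0.0725 0.0736 0.0743]
scene flap x -0.04 35 [0.0722 0.0734 0.0748]
scene flap x -0.01 33 [0.0726 0.0738 0.0753]
scene flap x 0.02 41 [0.0718 0.0735 0.0745]
scene flap x 0.05 41 [0.0718 0.0731 0.0746]
scene flap x 0.08 35 [0.0712 0.0724 0.0749]
top grip 4 [ 0.44212753 -0.11434456  0.20222747] [ 0.43961897 -0.12107018  0.20115362] [ 0.44488165 -0.10922089  0.20406476]
top flap x 0.02 6 [0.0748 0.0761 0.0771]
top flap x 0.05 16 [0.0704 0.0726 0.0737]
top flap x 0.08 23 [0.072  0.0737 0.075 ]
[ 1.16463654e-01  7.38854680e-02 -3.31534096e-01 -1.53304918e-04
 -1.16586189e+00 -1.87985638e+00]
```

The flap reads 73–74 mm along its whole length, so it is shut. The grip is at (0.443, -0.116), so I'll grasp it.

```bash
python3 -m jog '[[0.06,0,-0.006,-0.02,0],[0.06,0,0,-0.025,0],[0.06,0,0,-0.02,0],[0.06,0,0,-0.015,0],[0.06,0,0,-0.006,0],[0.06,0,0,0,0]]'; python3 -m jog '[[0.04,0,0,0,0],[0.025,0,0,0,0],[0.02,0,0,0,0],[0.018,0,0,0,0],[0.012,0,0,0,0],[0.01,0,0,0,0],[0.01,0,0,0,0]]'
python3 - <<'E'
import numpy as np
from bench import r
p=r.state()['eef_pos'][:2]; po=np.array([.5206,-.1521]); v=p-po; L=np.hypot(*v); a=np.arctan2(v[1],v[0]); b=np.radians(78.9)
print(p,L,a-b)
for k in np.linspace(0,1,11)[0:]:
    t=a+(b-a)*k; print((po+L*np.array([np.cos(t),np.sin(t)])).round(4))
E
```

```text
time: 18.77
eef_pos: [0.444, -0.1147, 0.1859]
tool_rot: [-0.301, -3.123, 0.001]
contact_force: [-0.5, 0.0, 0.2]
finger_gap: 0.69
grasp_force: 0.0
time: 19.35
eef_pos: [0.4444, -0.1153, 0.1878]
tool_rot: [0.303, 3.126, 0.0]
contact_force: [0.1, -0.0, 0.2]
finger_gap: 0.24
grasp_force: 0.0
[ 0.44436633 -0.11530191] 0.084650292181838 1.3148147110350714
[ 0.4444 -0.1153]
[ 0.4498 -0.1056]
[ 0.4566 -0.0968]
[ 0.4644 -0.0888]
[ 0.4731 -0.082 ]
[ 0.4827 -0.0764]
[ 0.493  -0.0721]
[ 0.5037 -0.0691]
[ 0.5147 -0.0677]
[ 0.5259 -0.0676]
[ 0.5369 -0.069 ]
```

```bash
python3 -m jog '[[0,0,0,0,0],[0,0,0,0,0],[0,0,0,0,0],[0,0,0,0,0]]'; python3 -m jog '[[0,0.0025,0.0049,0,0],[0,0.0029,0.0048,0,0],[0,0.0068,0.0088,0,0],[0,0.0078,0.008,0,0],[0,0.0087,0.0068,0,0],[0,0.0096,0.0056,0,0],[0,0,0,0,0]]'; python3 -m jog '[[0,0.005,0.0022,0,0],[0,0.0053,0.0021,0,0],[0,0.0107,0.003,0,0],[0,0.011,0.0014,0,0],[0,0.0056,0.0001,0,0],[0,0.0056,0,0,0],[0,0,0,0,0]]';
python3 - <<'E'
from h import *
print(r.state()['eef_pos'])
E
```

```text
time: 19.68
eef_pos: [0.4445, -0.1154, 0.1877]
tool_rot: [0.303, 3.126, -0.0]
contact_force: [-0.3, -0.9, 1.7]
finger_gap: 0.174
grasp_force: 30.0
time: 20.27
eef_pos: [0.4827, -0.0757, 0.1873]
tool_rot: [-0.303, -3.125, 0.0]
contact_force: [-1.6, 0.7, 3.4]
finger_gap: 0.177
grasp_force: 30.0
time: 20.85
eef_pos: [0.5258, -0.0678, 0.1871]
tool_rot: [-0.304, -3.126, 0.0]
contact_force: [-2.4, -1.7, 1.2]
finger_gap: 0.172
grasp_force: 30.0
[ 0.52576631 -0.0677554   0.18710155]
```

```bash
python3 -m jog '[[0,0.004,-0.0004,0,0],[0,0.004,-0.0005,0,0],[0,0.003,-0.0004,0,0],[0,0,0,0,0],[0,0,0,0,0]]'
cat > lens.py <<'E'
from h import *
for n in('scene','top','wrist'):
    shot(n); P,im,d=cloud(n)
    m=(d>0)&(P[...,2]>.143)&(P[...,2]<.163)&(np.hypot(P[...,0]-.5496,P[...,1]+.005)<.058)&(im.max(-1)<110)
    q=P[m][:,:2]
    if len(q)<30: print(n,'few',len(q)); continue
    from scipy.optimize import least_squares
    far=q[(q[:,1]>-.04)] # exclude arm side
    s=least_squares(lambda p:np.hypot(*(far-p[:2]).T)-p[2],[.55,-.005,.04],loss='soft_l1',f_scale=.002); print(n,len(far),'lens',s.x,'median z',np.median(P[m][:,2]))
    v=s.x[:2]-[.5206,-.1521]; print('   angle from post',np.arctan2(v[1],v[0])-np.radians(78.9),np.hypot(*v), 'extent',far.min(0),far.max(0))
E
python3 lens.py
```

```text
time: 21.27
eef_pos: [0.5366, -0.0689, 0.1871]
tool_rot: [-0.303, -3.127, -0.0]
contact_force: [-3.4, 0.2, -0.2]
finger_gap: 0.175
grasp_force: 30.0
scene 319 lens [ 0.54568822 -0.00323211  0.03957246] median z 0.15857694565571734
   angle from post 0.0267735983470605 0.15096710331843075 extent [ 0.50058895 -0.03990765] [0.58934919 0.03957186]
top 93 lens [ 0.54027974 -0.00305728  0.03919675] median z 0.1596753458214787
   angle from post 0.06245005887287336 0.15033636648044485 extent [ 0.49800793 -0.03742028] [0.54370758 0.03841918]
wrist 3454 lens [ 0.54100893 -0.00460377  0.038796  ] median z 0.16004142597705517
   angle from post 0.05623545530379781 0.14890151589104902 extent [ 0.49799412 -0.03999931] [0.56685779 0.04075977]
```

```bash
python3 -m jog '[[0.018,0,0,0,0],[0.022,0,0,0,0],[0.03,0,0,0,0],[0.04,0,0,0,0],[0.045,0,0,0,0],[0.045,0,0,0,0]]'|grep gap; python3 -m jog '[[0.045,0,0,0.01,0],[0.045,0,0,0.02,0],[0.045,0,0,0.03,0],[0.045,0,0,0.03,0],[0.045,0,0,0.03,0],[0.045,-0.03,-0.03,0.01,0],[0.045,-0.03,-0.03,0,0],[0.045,-0.03,-0.03,0,0]]'|grep -E 'eef|contact';  python3 -m jog '[[0.045,-0.01,-0.04,0,0],[0.045,0,-0.04,0,0],[0.045,0,-0.04,0,0],[0.045,0,-0.04,0,0],[0.045,0,-0.04,0,0],[0.045,0,-0.03,0,0],[0.045,0,0,0,0]]'|grep eef
cat >> lens.py <<'E'
    g=(d>0)&(P[...,2]>.185)&(P[...,2]<.21)&(np.hypot(P[...,0]-.5369,P[...,1]+.069)<.025)
    if g.sum(): print('   grip',g.sum(),P[g].mean(0),P[g].min(0),P[g].max(0))
    Q=toB(P); dk=(d>0)&(abs(P[...,2]-.04)<.005)&(np.abs(Q[...,:2])<[.13,.11]).all(-1)&(im.min(-1)>90)
    print('   deck',cv2.minAreaRect((P[dk][:,:2]*1000).astype(np.float32)))
    b,gg,rr=[im[...,i].astype(int) for i in range(3)]
    a=(rr-b>35)&(np.abs(Q[...,:2]+[.007,0])<[.06,.04]).all(-1)&(P[...,2]<.09)&(d>0)
    if a.sum()>20: print('   amber',a.sum(),Q[a].min(0),Q[a].max(0),Q[a].mean(0))
E
python3 lens.py
```

```text
finger_gap: 0.46
eef_pos: [0.4487, -0.157, 0.3189]
contact_force: [0.2, -1.0, 0.3]
eef_pos: [0.4388, -0.3911, 0.3166]
scene 352 lens [ 0.54507129 -0.00334428  0.04004703] median z 0.15814969480583319
   angle from post 0.030685366452200658 0.15075512597363086 extent [ 0.49728    -0.03982325] [0.58784351 0.03930802]
   grip 45 [ 0.53571116 -0.06834451  0.19533046] [ 0.52467074 -0.07609132  0.1856016 ] [ 0.54230766 -0.06069576  0.20133925]
   deck ((561.1773681640625, -7.1357269287109375), (178.58192443847656, 220.0811309814453), 78.88587951660156)
   amber 73 [-0.02962909 -0.00802447  0.06629377] [0.04236829 0.00898878 0.07526378] [0.01020157 0.00109176 0.0711884 ]
top 184 lens [ 0.54148289 -0.00322534  0.03951729] median z 0.15943018758780703
   angle from post 0.054369190920035226 0.15033216022688667 extent [ 0.4973717  -0.03978866] [0.5857166  0.03844842]
   grip 27 [ 0.5311994  -0.06579132  0.19729964] [ 0.52461376 -0.07282356  0.18663204] [ 0.53912615 -0.05903589  0.20323393]
   deck ((557.66259765625, -5.042289733886719), (179.82188415527344, 219.13677978515625), 79.00157165527344)
   amber 24 [-0.05594811 -0.01143164  0.06576949] [-0.04578037  0.01022237  0.07789319] [-0.05137201 -0.00089577  0.07142677]
wrist few 0
```

```bash
python3 - <<'E'
from h import *
for a,b in((175.6,260.5),(157,330),(194,192)):
    p=ray('top',230+a/4-.4,128+b/4-.4,.055); print(p,toB(p))
# guides by dark-threshold in initial picture
im=cv2.imread('pics/top0.png'); im=cv2.resize(im,(512,384),interpolation=cv2.INTER_AREA)
g=im.max(-1).astype(int); H=[]
for v in range(165,220):
    for u in range(255,297):
        p=ray('top',u,v,.055); q=toB(p)
        if abs(q[0]+.005)<.075 and abs(q[1])<.05 and g[v,u]<170: H.append(q)
H=np.array(H); print(len(H),H.min(0),H.max(0),(H.min(0)+H.max(0))/2,np.percentile(H,[5,95],axis=0).mean(0))
E
```

```text
[ 0.55012796 -0.00573898  0.055     ] [-0.00685523 -0.00179229  0.055     ]
[0.48988799 0.00619064 0.055     ] [-0.06826498 -0.00168336  0.055     ]
[ 0.61060822 -0.01777273  0.055     ] [ 0.05481037 -0.00195714  0.055     ]
76 [-0.07305261 -0.03909407  0.055     ] [0.05960851 0.03472967 0.055     ] [-0.00672205 -0.0021822   0.055     ] [-0.00654  -0.002026  0.055   ]
```

The lens is about 9 mm short of the panel centre (0.058 rad, or about 5 mm at the grip). I'll go back and swing it in further.

```bash
python3 -m jog '[[0.045,0,0.03,0,0],[0.045,0.01,0.04,0,0],[0.045,0.01,0.04,0,0],[0.045,0.015,0.04,0,0],[0.045,0.015,0.04,0,0],[0.045,0.015,0.04,0,0],[0.045,0.015,0.04,0,0],[0.045,0.01,0.035,0,0]]'|grep eef;  python3 -m jog '[[0.045,0.005,0.015,0,0],[0.045,0,0,0,0],[0.045,0,0,0,0]]'|grep eef
```

```text
eef_pos: [0.5278, -0.0817, 0.3182]
eef_pos: [0.5324, -0.0686, 0.3178]
```

```bash
python3 -m jog '[[0.045,0.004,0,-0.02,0],[0.045,0,0,-0.035,0],[0.045,0,0,-0.035,0],[0.045,0,0,-0.025,0],[0.045,0,0,-0.012,0],[0.045,0,0,-0.004,0],[0.045,0,0,0,0]]'|grep eef;  python3 -m jog '[[0.03,0,0,0,0],[0.02,0,0,0,0],[0.01,0,0,0,0],[0,0,0,0,0],[0,0,0,0,0],[0,0,0,0,0],[0,0,0,0,0],[0,0,0,0,0]]'; python3 -m jog '[[0,0.0015,-0.0003,0,0],[0,0.0015,-0.0003,0,0],[0,0.002,-0.0004,0,0],[0,0,0,0,0],[0,0,0,0,0]]'; python3 lens.py | grep -E 'lens|angle|grip'
```

```text
eef_pos: [0.536, -0.0712, 0.1857]
time: 25.48
eef_pos: [0.5376, -0.0692, 0.1867]
tool_rot: [0.302, 3.124, 0.003]
contact_force: [0.1, 5.5, 1.2]
finger_gap: 0.176
grasp_force: 30.0
time: 25.9
eef_pos: [0.5418, -0.0699, 0.1867]
tool_rot: [0.304, 3.126, 0.004]
contact_force: [-2.2, 6.5, 3.5]
finger_gap: 0.176
grasp_force: 30.0
scene 318 lens [ 0.55311416 -0.00447095  0.03960948] median z 0.15855570496836463
   angle from post -0.02304983335663513 0.15116714618594415 extent [ 0.50602099 -0.03985723] [0.59650237 0.03847448]
   grip 87 [ 0.54771363 -0.07222219  0.19677535] [ 0.53369959 -0.08936631  0.18590599] [ 0.55693066 -0.05350768  0.20961469]
top 90 lens [ 0.54718431 -0.00371412  0.03857594] median z 0.15952740789969233
   angle from post 0.01645563915709025 0.15074844823521255 extent [ 0.50545647 -0.03735832] [0.54945967 0.03577457]
   grip 8 [ 0.53053387 -0.06912493  0.19909671] [ 0.52890474 -0.07987514  0.19122132] [ 0.5331941  -0.06098388  0.20504543]
wrist 3294 lens [ 0.54867498 -0.00597901  0.03878169] median z 0.16000090230174652
   angle from post 0.003909660088817324 0.14879364438250145 extent [ 0.50580301 -0.03998496] [0.57232509 0.03841105]
   grip 872 [ 0.53280214 -0.06829078  0.19408811] [ 0.52858868 -0.08578742  0.1850489 ] [ 0.55459458 -0.05058642  0.20991979]
```

```bash
python3 -m jog '[[0.018,0,0,0,0],[0.022,0,0,0,0],[0.03,0,0,0,0],[0.04,0,0,0,0],[0.045,0,0,0,0],[0.045,0,0,0,0]]'|grep gap; python3 -m jog '[[0.045,0,0,0.01,0],[0.045,0,0,0.02,0],[0.045,0,0,0.03,0],[0.045,0,0,0.03,0],[0.045,0,0,0.03,0],[0.045,-0.03,-0.03,0.01,0],[0.045,-0.03,-0.03,0,0],[0.045,-0.03,-0.03,0,0]]'|grep -E 'eef|contact';  python3 -m jog '[[0.045,-0.01,-0.04,0,0],[0.045,0,-0.04,0,0],[0.045,0,-0.04,0,0],[0.045,0,-0.04,0,0],[0.045,0,-0.04,0,0],[0.045,0,-0.03,0,0],[0.045,0,0,0,0]]'|grep eef
python3 lens.py
python3 - <<'E'
from h import *
P,im,d=cloud('scene'); Q=toB(P)
for a in np.arange(-.07,.1,.03):
    k=(d>0)&(abs(Q[...,0]-a)<.012)&(abs(abs(Q[...,1])-.071)<.004)&(P[...,2]<.1)
    if k.sum()>5: print(round(a,2),k.sum(),np.median(P[k][:,2]).round(4))
E
```

```text
finger_gap: 0.461
eef_pos: [0.4535, -0.1597, 0.3174]
contact_force: [0.1, -0.9, -0.0]
eef_pos: [0.4435, -0.3938, 0.3151]
scene 344 lens [ 0.55320664 -0.00450738  0.03975239] median z 0.15855912215508827
   angle from post -0.02369921599615754 0.1511514931771629 extent [ 0.50521524 -0.03986349] [0.59622813 0.03838954]
   grip 43 [ 0.54064812 -0.06930222  0.19542491] [ 0.52962684 -0.07660617  0.18571419] [ 0.54813202 -0.06160232  0.2020366 ]
   deck ((561.9898681640625, -7.080635070800781), (178.17166137695312, 217.8459014892578), 78.86920928955078)
   amber 65 [-0.01711083 -0.01059635  0.0670926 ] [0.04322453 0.00905022 0.07427446] [0.01580225 0.00088018 0.07137979]
top 172 lens [ 0.54915415 -0.00446217  0.03956238] median z 0.15971405667670702
   angle from post 0.0026836670691527953 0.15037376333315886 extent [ 0.50488896 -0.03991238] [0.59294137 0.03618895]
   grip 25 [ 0.53509362 -0.06662149  0.19815895] [ 0.52885    -0.07371421  0.18852137] [ 0.54221955 -0.06030182  0.20409455]
   deck ((557.30859375, -5.023277282714844), (179.7901611328125, 219.6193084716797), 78.90308380126953)
   amber 43 [-0.05644418 -0.01214455  0.06298601] [-0.03701084  0.01027898  0.07870388] [-0.04684916 -0.00094624  0.07163333]
wrist few 0
-0.07 12 0.0728
-0.04 36 0.0734
-0.01 35 0.073
0.02 41 0.0726
0.05 38 0.0735
0.08 46 0.0733
```

The lens is now within about 1 mm of the panel centre, the flap is shut and the robot is clear.

```bash
python3 -c "
from bench import r
print(r.sign_off())"
```

```text
the job is handed in; nothing more can be done
None
```

The job is handed in: the holder lies windows up between the corner guides, the flap measures fully shut, and the lens is within about 1 mm of the panel centre after a second grasp to correct a 9 mm shortfall, with the robot clear and about 30 s of the 67 s used.

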